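Refit the spice rack's retaining bar and press its D-bore knob home

ROBOT

A 6-joint arm with a two-finger parallel gripper is mounted at the origin on the work surface. World frame = base frame: x ahead of the robot, y to its left, z up, the work surface at z = 0. Lengths are in m, angles in rad, forces in N, time in s.
With the tool pointing down it reaches from about 0.35 to 0.775 m from the base axis. Payload 7.3 kg.
Tool frame: the origin (TCP) lies between the finger pads; the fingertips stand 8 mm ahead of it and the grasp point (between the pads) lies 11 mm behind it (robot.nose_length is the distance from the TCP to the fingertips, in m); z points along the fingers, y is the line along which they close (so a half turn about z gives the same grasp; the last joint's range is limited). The gripper opens to 92 mm and grips with 3 to 60 N. Pads are 19 mm wide; open, the fingers measure 130 mm over their backs; the gripper's body (75 mm by 190 mm) begins 47 mm behind the grasp point.
Start: joints at [1.148, 0.342, 1.524, -0, 1.275, -0.146], TCP at [0.143, 0.505, 0.235] pointing down, gripper open.
Joint ranges: [-2.53, 2.53], [-0.77, 2.02], [0.04, 2.7], [-1, 4.14], [0.28, 2.66], [-3.11, 3.11]. Speed limits (rad/s): [2.57, 2.57, 3.14, 3.14, 3.14, 3.14].

INTERFACE

Orientations are given as [roll, pitch, yaw] about the fixed x, y, z axes, in that order (R = Rz(yaw) Ry(pitch) Rx(roll)).
In Python, from cell import robot gives the robot as it stands. The module is installed in compiled form; this text tells all that it offers.
- The arm moves only by the shell command python3 -m jog 'ROWS' [FORCE]. ROWS is JSON, a list that holds one entry, the list of rows, each a list of 5 numbers: the gripper's target within -1 to 1 (fully open at 1, half-way at 0, shut at -1), then the shift along the tool's x, y, z in m, then the turn about the tool's z in rad. A call has 1 to 5 rows; each row is the pose to reach, as a shift and turn from the pose commanded when the call began, along the tool's axes at that moment; what a row does not reach only later rows make up. A row lasts 1/12 s, in which the tool goes at most 41.7 mm and 7.16 degrees, less where a joint would pass 70% of its speed; a pose out of reach is approached as far as the arm can. A call with a gripper value outside its range is refused whole. The fingers move at their own pace and stop on an object; FORCE is the grip in N (left out, the last holds). Time passes only in rows, so rows that repeat a pose let the fingers close. It gives the time, the measured TCP pose, the force, the opening and the grip force at its end, in the units of the state.
- robot.observe(): the state, without advancing time (a new reading comes with each control period).
- robot.read_camera(name): name is "scene" or "top" or "wrist"; returns the picture (420x560x3 uint8, red, green, blue); there is no depth.
- robot.camera_model(name): a dict with "camera_matrix" (3x3 intrinsics, pixels), "position" and "attitude" of the camera in the world; the wrist camera has in their place "mount" (4x4, takes a point from camera to tool coordinates, whose origin is the TCP and whose axes are the flange's). Camera axes: x right, y down, z forward; pixel columns grow to the right and rows downward; lengths in m; the calibration is good to about 2 mm. A picture is of the moment at which its call begins: read the wrist's pose just before it. camera_model takes no time and is no camera call.
- robot.hand_in(): hands the job in; it is judged then, once.
The state is a dict: "time": time; "qpos": joint angles; "qvel": joint speeds; "joint_efforts": joint torques, N m; "tool_pos": TCP position; "tool_rot": TCP orientation; "contact_force": force on the tool from outside, world axes, zero at the start; "torque": the same for the moment, N m; "opening": finger opening in m; "grip_force": force on a finger pad.
Only numpy, scipy, OpenCV 4.12 (cv2) and the standard library are available. Lean on these libraries where they do the work, as an engineer would, in place of code of your own. Each camera call takes 0.05 s, during which the arm holds its last target. There are 200 camera calls.

TASK

Refit the spice rack: lay the aluminium retaining bar across the rack's two saddles so that the D-shaft stands up through the bar's window, and let go of it. Then turn the red knob so that its bore matches the D-shaft, push it onto the shaft and on down against the spring until its skirt is down on the bar, and finish while still holding it pressed down there, so that I can do up the grub screw; do not let go. Leave the two jars, the dish and the honey dipper where they are.

Things in the scene. Friction and masses are not known exactly. Their poses are not given: they have to be found in the camera images.
- rack: Chrome rack, fixed. Origin: centre of the underside of its base, on a glass shelf whose top is at z = 12 mm. x = the way the shaft's flat faces, y = from saddle to saddle, z up. Base plate 70 (x) x 230 (y) x 8 mm high; at the centre a round pedestal, 25 mm diameter, top 52 mm above the origin, carries the D-shaft; posts with the two saddles at y = -85 and +85 mm.
- seat_mid (a point): Point on the rack's axis level with the two saddle seats, 60 mm above the rack's origin; rack's axes. Each saddle is 20 mm long (y), its seat lying between two cheeks, inner faces 50 mm apart in x; the cheeks rise 8 mm above the seat, then flare outwards to 17 mm above it (70 mm over their tops). The bar laid home has its centre 7 mm and its top 14 mm above this point.
- bar_center (a point): Loose aluminium bar, 44 wide (x) x 220 long (y) x 14 mm thick (z), about 0.16 kg, lying flat on the glass at the start. The point is its centre, half-way up. A window 28 (x) x 36 mm (y) goes right through its middle, for the shaft; two 8 mm rails remain beside it, so it can be gripped across its 44 mm width at the middle. The same after a half turn.
- shaft_top (a point): Centre of the top of the upright brass D-shaft (orange tip); rack's axes. Diameter 18 mm, one flat 4.5 mm from the axis, facing +x. The last 3 mm are 1.2 mm slimmer all round. At rest this point is 98 mm above the rack's origin, 24 mm above the top of the laid bar. The shaft cannot turn; it gives way downwards against a spring.
- shaft (a joint): How far the D-shaft is pushed down, in m: 0 at rest, stop at 0.010. Spring: 2.4 N at first movement, 1.2 N more for each mm. With the knob fully on the shaft and its skirt on the bar it reads about 0.006 (9.6 N).
- knob_center (a point): Loose red knob, about 0.08 kg, standing on the glass, bore down. The point is on its axis, half-way up: 25 mm above the underside. Round skirt 52 mm diameter, 24 mm high; on it a grip bar 46 long (knob's x) x 14 thick (knob's y) x 26 mm high (24 to 50 mm above the underside).
- knob_bore (a point): Centre of the knob's flat underside, mouth of its D-shaped bore: 18 mm deep, 21 mm diameter, flat 6 mm from the axis on the knob's +x side (1.5 mm clearance all round the shaft). It goes on when the knob's +x points along the rack's +x, within about 8 degrees; its end then rests on the shaft's top. With the skirt on the laid bar this point is 74 mm above the rack's origin.
- knob_mark (a point): Outer end of the white stripe on top of the knob's grip bar, 23 mm from the axis along the knob's +x: the side on which the bore has its flat.
- jar_a: Bystander: hexagonal glass jar with red filling and gold lid, 55 mm across, 77 mm high; origin at the centre of its underside.
- jar_b: Bystander: hexagonal glass jar with yellow filling and gold lid, 55 mm across, 77 mm high; origin at the centre of its underside.
- dish: Bystander: small turquoise ceramic dish, 84 mm across, 24 mm high; origin at the centre of its underside.
- dipper: Bystander: wooden honey dipper lying on the glass beyond the rack, 140 mm long (its y), head 22 mm thick; origin under its middle.
Not all that is in view belongs to the job. Of the things that look like the part that bears knob_center, the larger one is meant.

How it is judged:
By the outcome, as a careful person would: the job done as asked, in the order asked, and still so for the second after the job is handed in, while the arm keeps its last pose, push and grip.
It also fails if it takes over 64 s, if anything falls off the work surface, if the arm or the gripper's body presses on something with over 40 N, if the wrist force passes 120 N, or if a joint passes its speed limit or range.

## Working session

There is one attempt and no reset: what is moved stays moved. The work goes in short steps, Python scripts to look and compute and a shell command to move; the robot and the scene stay as the last step left them, time stands still between calls to the robot, and variables do not carry over. Pictures are saved under pics/ and viewed, at most 10 in all, crops included, and the job is handed in when it is done.

```bash
mkdir -p pics; python3 - <<'E'
from cell import robot
import cv2
print(robot.observe())
for n in ("top","scene"):
    im=robot.read_camera(n); cv2.imwrite(f"pics/{n}0.png",cv2.resize(im[:,:,::-1],(800,600),interpolation=cv2.INTER_CUBIC)); cv2.imwrite(f"pics/raw_{n}0.png",im[:,:,::-1])
    print(n,robot.camera_model(n))
print(robot.camera_model("wrist"))
E
```

```text
{'time': 0.0, 'qpos': array([ 1.14802545e+00,  3.42711207e-01,  1.52504242e+00,  2.61319408e-05,
        1.27540523e+00, -1.45996690e-01]), 'qvel': array([-0.00071874,  0.00018274,  0.00118916, -0.00035905,  0.00328119,
       -0.00197973]), 'joint_efforts': array([-3.94624039e-04, -4.31230259e+01, -2.44220066e+01,  7.17854965e-02,
        5.58582775e-02, -1.40252309e-04]), 'tool_pos': array([0.14325853, 0.50465207, 0.23404207]), 'tool_rot': array([-3.14004675e+00, -2.52570731e-04,  2.86481064e+00]), 'contact_force': array([ 0.1118087 , -0.26738097,  0.06617669]), 'torque': array([ 0.03070463, -0.00836397, -0.03703973]), 'grip_force': 0.0, 'opening': 0.09211968055825058}
top {'camera_matrix': array([[491.41919957,   0.        , 281.03244827],
       [  0.        , 491.41919957, 215.87047803],
       [  0.        ,   0.        ,   1.        ]]), 'position': array([ 0.44494471, -0.00292882,  1.23027691]), 'attitude': array([-3.04129283, -0.00311928, -1.55312878])}
scene {'camera_matrix': array([[438.69544793,   0.        , 277.34037592],
       [  0.        , 438.69544793, 207.25781861],
       [  0.        ,   0.        ,   1.        ]]), 'position': array([0.78934536, 0.47172742, 0.84337908]), 'attitude': array([-2.51139595, -0.01164458,  2.71035311])}
{'camera_matrix': array([[300.90043024,   0.        , 280.47551106],
       [  0.        , 300.90043024, 210.31914691],
       [  0.        ,   0.        ,   1.        ]]), 'mount': array([[ 4.71909465e-04, -9.67133393e-01, -2.54269104e-01,
         6.93989725e-02],
       [ 9.99999618e-01,  6.43392054e-04, -5.91250189e-04,
        -6.02123009e-04],
       [ 7.35412522e-04, -2.54268728e-01,  9.67133328e-01,
        -1.51140103e-01],
       [ 0.00000000e+00,  0.00000000e+00,  0.00000000e+00,
         1.00000000e+00]])}
```

View pics/top0.png

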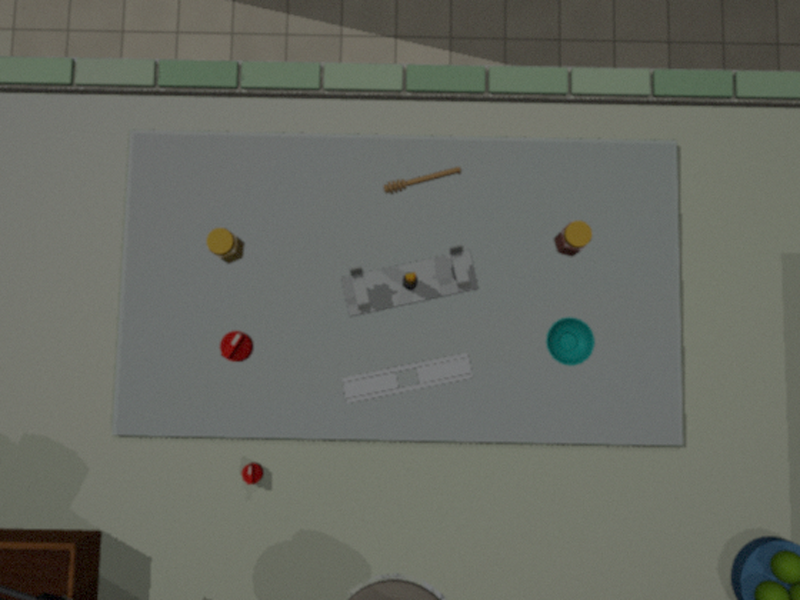

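View pics/scene0.png

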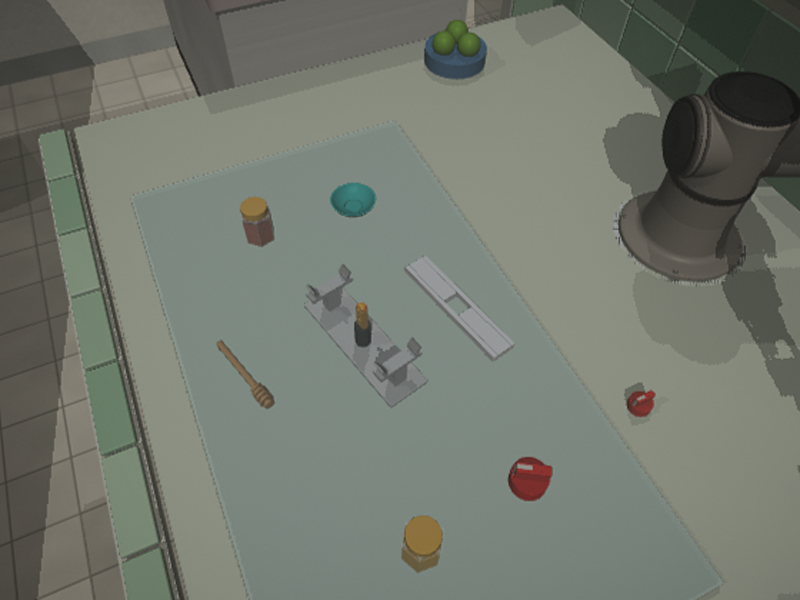

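The top view shows the rack with its shaft near (410,280), the bar near (407,377), the big knob at (237,346) and the small decoy at (252,472). The scene view agrees with this. I'll enlarge the working region.

```bash
python3 - <<'E'
import cv2
im=cv2.imread("pics/raw_top0.png")[160:290,145:345]
cv2.imwrite("pics/crop_top.png",cv2.resize(im,None,fx=4,fy=4,interpolation=cv2.INTER_CUBIC))
E
cat > h.py <<'E'
import numpy as np, cv2
from scipy.spatial.transform import Rotation as Ro
from cell import robot
def cam(n, st=None):
    m=robot.camera_model(n)
    if n=="wrist":
        R=Ro.from_euler('xyz',st["tool_rot"]).as_matrix(); M=m["mount"]
        return m["camera_matrix"],R@M[:3,:3],R@M[:3,3]+st["tool_pos"]
    return m["camera_matrix"],Ro.from_euler('xyz',m["attitude"]).as_matrix(),m["position"]
def px2w(c,u,v,z):
    K,R,p=c; d=R@np.linalg.solve(K,[u,v,1.]); return p+d*(z-p[2])/d[2]
def w2px(c,P):
    K,R,p=c; q=K@(R.T@(np.asarray(P)-p)); return q[:2]/q[2]
E
```

```text
(no output)
```

View pics/crop_top.png

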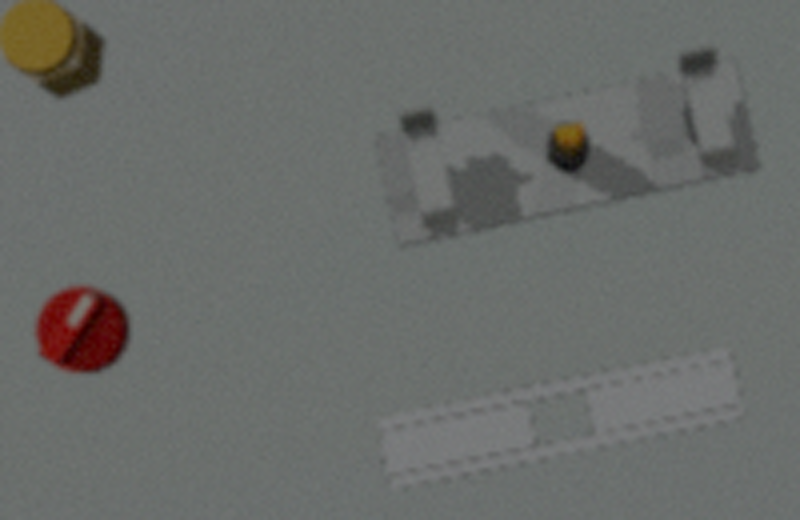

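The crop shows the bar's corners at (380,420), (732,350), (742,413) and (390,487), the orange tip near (570,135), the knob centred at (83,330), and its white stripe running up to about (90,296). I can't see which way the flat faces, so that needs the wrist camera.

```bash
python3 - <<'E'
from h import *
c=cam("top"); f=lambda x,y,z:px2w(c,145+x/4-.4,160+y/4-.4,z)
b=[f(*p,.026) for p in [(380,420),(732,350),(742,413),(390,487)]]
r=[f(*p,.020) for p in [(378,133),(737,60),(760,168),(400,243)]]
def rep(n,q):
    d=q[0]+q[3]-q[1]-q[2]; print(n,np.mean(q,0).round(4),"len",np.linalg.norm(d)/2,"wid",np.linalg.norm(q[0]+q[1]-q[2]-q[3])/2,"y-axis deg",np.degrees(np.arctan2(d[1],d[0])))
rep("bar",b); rep("rack",r)
print("shaft",f(570,135,.110)); print("knob",f(83,330,.03),"mark",f(90,296,.062),f(75,322,.062))
s=robot.observe(); R=Ro.from_euler('xyz',s["tool_rot"]).as_matrix(); print("tool axes",R.round(3))
t=np.mean(b,0); print("tool shift to bar xy:",R.T@(np.r_[t[:2],.235]-s["tool_pos"]))
E
```

```text
bar [ 0.4485 -0.0162  0.026 ] len 0.21907800416216083 wid 0.039906987664320895 y-axis deg 102.51632991636546
rack [ 0.6134 -0.0183  0.02  ] len 0.2281686554276335 wid 0.06970464537913326 y-axis deg 102.76397847686125
shaft [ 0.61007623 -0.01747526  0.11      ]
knob [0.49639939 0.27653631 0.03      ] mark [0.51530516 0.26575927 0.062     ] [0.49969036 0.2740288  0.062     ]
tool axes [[-0.962  0.273 -0.001]
 [ 0.273  0.962 -0.001]
 [ 0.    -0.001 -1.   ]]
tool shift to bar xy: [-4.35959287e-01 -4.17617359e-01 -4.06422141e-04]
```

```bash

python3 -m jog '[[[1,-0.026,-0.02,0,0],[1,-0.052,-0.04,0,0],[1,-0.078,-0.06,0,0],[1,-0.104,-0.08,0,0],[1,-0.130,-0.1,0,0]]]'
python3 -m jog '[[[1,-0.026,-0.02,0,0],[1,-0.052,-0.04,0,0],[1,-0.078,-0.06,0,0],[1,-0.104,-0.08,0,0],[1,-0.130,-0.1,0,0]]]'
python3 -m jog '[[[1,-0.026,-0.02,0,0],[1,-0.052,-0.04,0,0],[1,-0.078,-0.06,0,0],[1,-0.104,-0.08,0,0],[1,-0.130,-0.1,0,0]]]'
python3 -m jog '[[[1,-0.024,-0.02,0,0],[1,-0.046,-0.04,0,0],[1,-0.070,-0.06,0,0],[1,-0.092,-0.08,0,0],[1,-0.116,-0.1,0,0]]]'
python3 -m jog '[[[1,0,0,0,0.12],[1,0,0,0,0.24],[1,0,0,0,0.36],[1,0,0,0,0.48],[1,0,0,0,0.6]]]'
python3 -m jog '[[[1,0,0,0,0.12],[1,0,0,0,0.24],[1,0,0,0,0.36],[1,0,0,0,0.473],[1,0,0,0,0.473]]]'
python3 - <<'E'
from h import *
s=robot.observe(); im=robot.read_camera("wrist"); cv2.imwrite("pics/w1raw.png",im[:,:,::-1])
np.save("w1.npy",[s["tool_pos"],s["tool_rot"]])
print(s["time"],s["tool_pos"],s["tool_rot"],s["qpos"]); cv2.imwrite("pics/w1.png",cv2.resize(im[:,:,::-1],(800,600),interpolation=cv2.INTER_CUBIC))
E
```

```text
time: 0.52
tool_pos: [0.2416, 0.3719, 0.2344]
tool_rot: [-3.141, -0.0, 2.865]
contact_force: [0.7, 0.4, 0.6]
opening: 0.0918
grip_force: 0.0
time: 0.93
tool_pos: [0.3394, 0.2401, 0.2346]
tool_rot: [-3.141, -0.0, 2.865]
contact_force: [0.2, 1.2, 0.1]
opening: 0.0912
grip_force: 0.0
time: 1.35
tool_pos: [0.4371, 0.1083, 0.2345]
tool_rot: [-3.142, -0.001, 2.865]
contact_force: [0.2, 0.9, 0.1]
opening: 0.0914
grip_force: 0.0
time: 1.77
tool_pos: [0.5211, -0.0193, 0.2343]
tool_rot: [3.142, -0.001, 2.865]
contact_force: [0.7, -0.3, 0.1]
opening: 0.0916
grip_force: 0.0
time: 2.18
tool_pos: [0.5207, -0.0181, 0.2342]
tool_rot: [-3.141, -0.001, 2.259]
contact_force: [-0.1, 0.0, 0.7]
opening: 0.0918
grip_force: 0.0
time: 2.6
tool_pos: [0.5207, -0.018, 0.2343]
tool_rot: [-3.141, -0.0, 1.788]
contact_force: [-0.3, -0.3, -0.0]
opening: 0.0917
grip_force: 0.0
2.6 [ 0.5206744  -0.01795172  0.2343263 ] [-3.14087142e+00 -4.55679696e-04  1.78781980e+00] [-1.81724745e-01  3.35464730e-01  1.53496848e+00  1.46384873e-04
  1.27200102e+00 -3.98791529e-01]
```

View pics/w1.png

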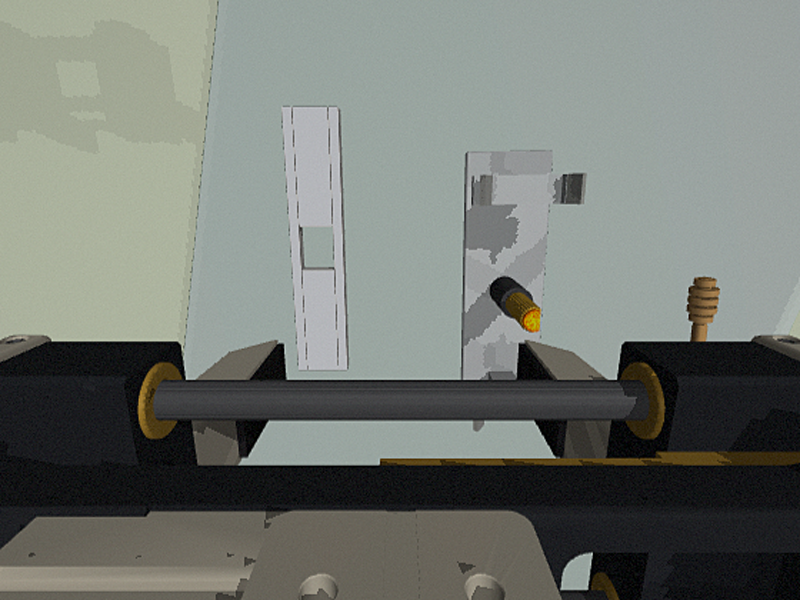

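The wrist view shows the bar whole, with its window at (317,247), the rack, and the shaft with its orange tip at (530,318). I'll enlarge the shaft to find the flat.

```bash
python3 - <<'E'
import cv2
im=cv2.imread("pics/w1raw.png")[182:240,330:400]
im=cv2.convertScaleAbs(im,alpha=1.5,beta=10)
cv2.imwrite("pics/w1c.png",cv2.resize(im,None,fx=10,fy=10,interpolation=cv2.INTER_CUBIC))
E
```

```text
(no output)
```

View pics/w1c.png

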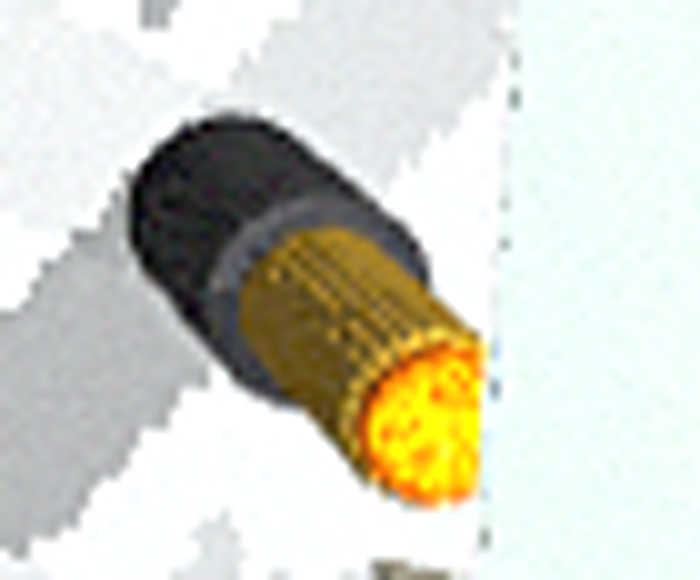

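The D tip has its straight edge on the image right (tool +y, which is world +x), so the rack's +x points at about 12.6°. The tip's centre is at crop (446,425), which is raw (374,224).

```bash
python3 - <<'E'
from h import *
a=np.load("w1.npy"); c=cam("wrist",dict(tool_pos=a[0],tool_rot=a[1]))
f=lambda x,y,z:px2w(c,x*.7-.15,y*.7-.15,z)
q=[f(*p,.026) for p in [(282,106),(338.5,107),(346.5,369.5),(297,370)]]
d=q[0]+q[1]-q[2]-q[3]; print("bar",np.mean(q,0),np.linalg.norm(d)/2,np.linalg.norm(q[0]+q[3]-q[1]-q[2])/2,np.degrees(np.arctan2(d[1],d[0])))
print("shaft",px2w(c,374.1,224.05,.110))
r=[f(*p,.020) for p in [(467,152),(551,151)]]; print("rack +y end",r,np.linalg.norm(r[0]-r[1]),np.degrees(np.arctan2(*(r[1]-r[0])[1::-1])))
l=[f(*p,.020) for p in [(467,152),(461,378)]]; print("side",np.degrees(np.arctan2(*(l[0]-l[1])[1::-1])))
t=cam("top"); im=cv2.imread("pics/raw_top0.png")
for P in ([.6101,-.0175,.11],np.mean(q,0)): print(w2px(c,P),w2px(t,P))
# tip / knob centroid from colours
hsv=cv2.cvtColor(im,cv2.COLOR_BGR2HSV)
m=cv2.inRange(hsv[185:205,275:300],(8,150,120),(30,255,255)); ys,xs=np.nonzero(m); print("tip top cam",xs.mean()+275,ys.mean()+185,len(xs), px2w(t,xs.mean()+275,ys.mean()+185,.108))
s=robot.observe(); R=Ro.from_euler('xyz',s["tool_rot"]).as_matrix()
for n,P in (("bar",np.mean(q,0)),): print(R.T@(P-s["tool_pos"]), R[:,1])
E
```

```text
bar [ 0.445881   -0.01513905  0.026     ] 0.21974457848255002 0.044196496524287775 102.09233752354821
shaft [ 0.61059915 -0.01642333  0.11      ]
rack +y end [array([0.55038594, 0.08678783, 0.02      ]), array([0.6162187 , 0.10211163, 0.02      ])] 0.06759268685041396 13.103330776354941
side 103.09901706291696
[373.27107742 224.99013999] [287.11091515 193.33996577]
[221.36207926 173.6887952 ] [284.50520124 265.02875778]
tip top cam nan nan 0 [nan nan nan]
[ 0.0192996  -0.07221109  0.20843976] [ 9.75212803e-01  2.21268183e-01 -6.16133222e-04]<stdin>:13: RuntimeWarning: Mean of empty slice.
  ret = ret.dtype.type(ret / rcount)
```

```bash

python3 -m jog '[[[1,0.004,-0.014,0.03,0],[1,0.0075,-0.0285,0.06,0],[1,0.011,-0.043,0.09,0],[1,0.015,-0.057,0.12,0],[1,0.0185,-0.071,0.15,0]]]'
python3 -m jog '[[[1,0,0,0.015,0],[1,0,0,0.03,0],[1,0,0,0.045,0],[1,0,0,0.061,0],[1,0,0,0.061,0]]]'
python3 -m jog '[[[-1,0,0,0,0],[-1,0,0,0,0],[-1,0,0,0,0],[-1,0,0,0,0],[-1,0,0,0,0]]]' 30
python3 -m jog '[[[-1,0,0,0,0],[-1,0,0,0,0],[-1,0,0,0,0],[-1,0,0,0,0],[-1,0,0,0,0]]]' 30
```

```text
time: 3.07
tool_pos: [0.4467, -0.0154, 0.0837]
tool_rot: [3.141, 0.0, 1.796]
contact_force: [0.4, -0.4, -0.3]
opening: 0.092
grip_force: 0.0
time: 3.48
tool_pos: [0.4459, -0.0152, 0.0215]
tool_rot: [-3.137, -0.002, 1.795]
contact_force: [-0.3, 0.3, 0.4]
opening: 0.0914
grip_force: 0.0
time: 3.9
tool_pos: [0.448, -0.0156, 0.0244]
tool_rot: [3.14, 0.001, 1.792]
contact_force: [0.8, -0.3, 0.2]
opening: 0.0633
grip_force: 0.0
time: 4.32
tool_pos: [0.4477, -0.0155, 0.0239]
tool_rot: [3.141, 0.0, 1.792]
contact_force: [-0.5, 0.6, 2.2]
opening: 0.0435
grip_force: 30.0
```

```bash

python3 -m jog '[[[-1,0,0,-0.015,0],[-1,0,0,-0.045,0],[-1,0,0,-0.075,0],[-1,0,0,-0.105,0],[-1,0,0,-0.13,0]]]'
python3 -m jog '[[[-1,0,0,0,0],[-1,0,0,0,0]]]'
python3 - <<'E'
from h import *
s=robot.observe(); im=robot.read_camera("wrist"); cv2.imwrite("pics/w2raw.png",im[:,:,::-1])
np.save("w2.npy",[s["tool_pos"],s["tool_rot"]])
print(s["time"],s["tool_pos"],s["tool_rot"],s["opening"]); cv2.imwrite("pics/w2.png",cv2.resize(im[:,:,::-1],(800,600),interpolation=cv2.INTER_CUBIC))
E
```

```text
time: 4.73
tool_pos: [0.4474, -0.0155, 0.1553]
tool_rot: [3.141, 0.0, 1.792]
contact_force: [1.1, -0.7, -2.7]
opening: 0.0435
grip_force: 30.0
time: 4.9
tool_pos: [0.448, -0.0156, 0.1544]
tool_rot: [3.139, 0.001, 1.792]
contact_force: [0.4, -0.4, -2.2]
opening: 0.0441
grip_force: 30.0
4.9 [ 0.44796948 -0.01558783  0.1543512 ] [3.13934124e+00 9.43307473e-04 1.79184791e+00] 0.044083777774516476
```

View pics/w2.png

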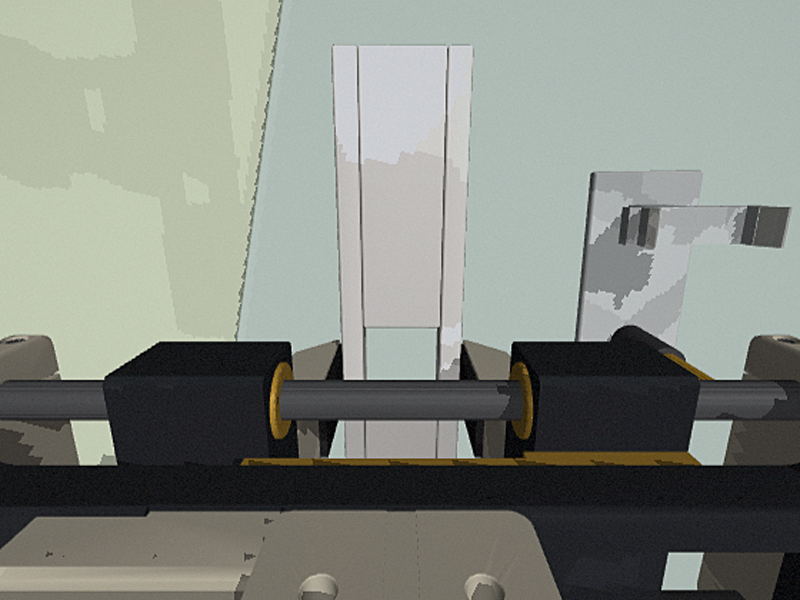

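The bar is held level. Its far end is at row 45 (columns 332–473) and the window's far edge at row 326. The +y saddle's seat runs from about (658,207) to (743,246).

```bash
python3 - <<'E'
from h import *
a=np.load("w2.npy"); s=dict(tool_pos=a[0],tool_rot=a[1]); c=cam("wrist",s); R=Ro.from_euler('xyz',a[1]).as_matrix()
zt=a[0][2]+.0023
f=lambda x,y,z:px2w(c,x*.7-.15,y*.7-.15,z)
T=lambda P:R.T@(P-a[0])
for p in [(332,45),(473,45),(365,327),(437,327)]: print("bar tool frame mm",(T(f(*p,zt))*1e3).round(1))
S=[f(*p,.072) for p in [(658,207),(743,207),(743,246),(658,246)]]; print(np.array(S).round(4)); print("seat",np.mean(S,0))
g=np.radians(12.9); print("seat from shaft:",np.array([.6103,-.017])+.085*np.array([-np.sin(g),np.cos(g)]))
E
```

```text
bar tool frame mm [110.8 -22.8  -2.5]
bar tool frame mm [110.8  20.9  -2.4]
bar tool frame mm [ 19.1 -14.5  -2.4]
bar tool frame mm [19.1 11.7 -2.3]
[[0.5673 0.0708 0.072 ]
 [0.6115 0.0807 0.072 ]
 [0.6202 0.0614 0.072 ]
 [0.575  0.0512 0.072 ]]
seat [0.59350849 0.06604783 0.072     ]
seat from shaft: [0.59132374 0.0658547 ]
```

```bash

python3 -m jog '[[[-1,-0.006,0.025,0,0],[-1,-0.014,0.06,0,0],[-1,-0.023,0.095,0,0],[-1,-0.031,0.13,0,0],[-1,-0.038,0.159,0,0]]]'
python3 -m jog '[[[-1,0,0,0.01,0],[-1,0,0,0.02,0],[-1,0,0,0.02,0],[-1,0,0,0.02,0]]]'
python3 - <<'E'
from h import *
s=robot.observe(); im=robot.read_camera("wrist"); cv2.imwrite("pics/w3raw.png",im[:,:,::-1])
np.save("w3.npy",[s["tool_pos"],s["tool_rot"]])
print(s["time"],s["tool_pos"],s["tool_rot"],s["opening"]); cv2.imwrite("pics/w3.png",cv2.resize(im[:,:,::-1],(800,600),interpolation=cv2.INTER_CUBIC))
E
```

```text
time: 5.37
tool_pos: [0.612, -0.0176, 0.1508]
tool_rot: [-3.138, -0.002, 1.792]
contact_force: [0.7, -0.9, -1.1]
opening: 0.0437
grip_force: 30.0
time: 5.7
tool_pos: [0.6087, -0.0175, 0.1314]
tool_rot: [-3.136, -0.002, 1.792]
contact_force: [0.4, -0.4, -1.1]
opening: 0.0435
grip_force: 30.0
5.7 [ 0.60873669 -0.01748974  0.13141528] [-3.13643607e+00 -2.08132649e-03  1.79172416e+00] 0.0434863716913521
```

View pics/w3.png

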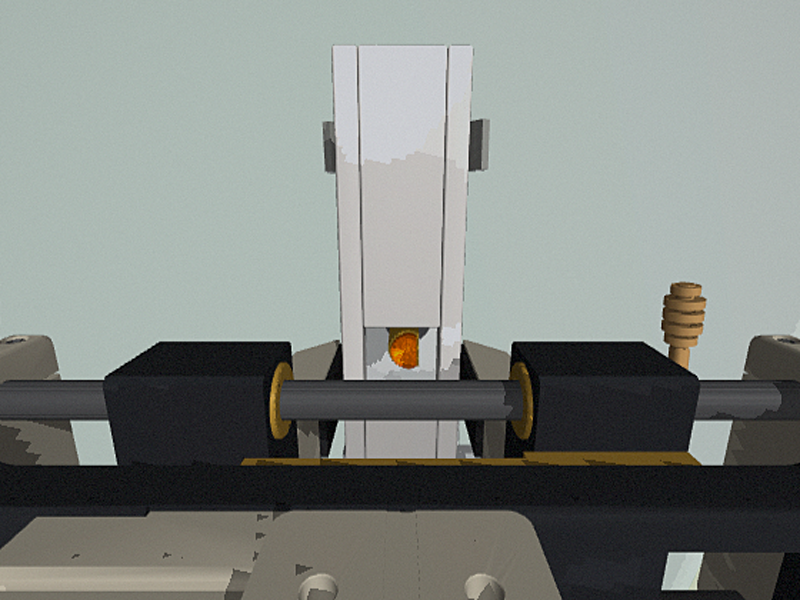

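The shaft tip shows through the window at (389–418, 350). The +y saddle's cheeks stick out evenly on either side of the bar, with outer edges at columns 323 and 489.

```bash
python3 - <<'E'
from h import *
a=np.load("w3.npy"); c=cam("wrist",dict(tool_pos=a[0],tool_rot=a[1])); R=Ro.from_euler('xyz',a[1]).as_matrix()
f=lambda x,y,z:px2w(c,x*.7-.15,y*.7-.15,z); T=lambda P:(R.T@(P-a[0])*1e3).round(1)
print("shaft",T(f(409.4,350,.110)),f(409.4,350,.110)); print("cheeks",T(f(323,122,.089)),T(f(489,120,.089)),"rows",T(f(323,172,.089)),T(f(489,168,.089)))
zt=a[0][2]+.0023
for p in [(332,45),(473,45),(365,327),(437,327)]: print("bar",T(f(*p,zt)))
print(robot.observe()["tool_pos"])
E
```

```text
shaft [ 0.9  2.2 21.4] [ 0.61059445 -0.0161025   0.11      ]
cheeks [ 94.8 -34.2  42.8] [95.5 35.5 42.4] rows [ 74.6 -35.1  42.8] [76.3 36.5 42.4]
bar [110.9 -22.8  -2. ]
bar [110.9  20.9  -2.2]
bar [ 19.  -14.5  -2.2]
bar [19.1 11.7 -2.3]
[ 0.60952795 -0.01760252  0.13270201]
```

```bash

python3 -m jog '[[[-1,0,0,0.01,0],[-1,0,0,0.02,0],[-1,0,0,0.025,0],[-1,0,0,0.025,0],[-1,0,0,0.025,0]]]'
python3 -m jog '[[[-1,0,0,0,0],[-1,0,0,0,0],[-1,0,0,0,0]]]'
python3 -m jog '[[[-1,0,0,0.006,0],[-1,0,0,0.012,0],[-1,0,0,0.018,0],[-1,0,0,0.022,0],[-1,0,0,0.022,0]]]'
python3 -m jog '[[[-1,0,0,0.002,0],[-1,0,0,0.004,0],[-1,0,0,0.004,0]]]'
```

```text
time: 6.17
tool_pos: [0.6107, -0.0177, 0.1083]
tool_rot: [-3.141, -0.0, 1.792]
contact_force: [0.6, 0.5, -2.2]
opening: 0.0433
grip_force: 30.0
time: 6.42
tool_pos: [0.6113, -0.0177, 0.1092]
tool_rot: [3.141, 0.0, 1.792]
contact_force: [-0.2, -0.1, -2.0]
opening: 0.0434
grip_force: 30.0
time: 6.83
tool_pos: [0.6103, -0.0176, 0.0852]
tool_rot: [-3.14, -0.001, 1.792]
contact_force: [0.2, 0.8, -2.3]
opening: 0.0437
grip_force: 30.0
time: 7.08
tool_pos: [0.6112, -0.0177, 0.0839]
tool_rot: [3.141, 0.0, 1.792]
contact_force: [-2.4, 0.9, 5.0]
opening: 0.0434
grip_force: 30.0
```

The upward force and the height (z ≈ 0.084) say the bar is down on both saddles. I'll release it, retreat, and check.

```bash

python3 -m jog '[[[1,0,0,0,0],[1,0,0,0,0],[1,0,0,0,0],[1,0,0,0,0],[1,0,0,0,0]]]'
python3 -m jog '[[[1,0,0,0,0],[1,0,0,0,0]]]'
python3 -m jog '[[[1,0,0,-0.02,0],[1,0,0,-0.05,0],[1,0,0,-0.08,0],[1,0,0,-0.115,0],[1,0,0,-0.15,0]]]'
python3 -m jog '[[[1,0,0,0,0],[1,0,0,0,0],[1,0,0,0,0]]]'
python3 - <<'E'
from h import *
s=robot.observe(); im=robot.read_camera("wrist"); cv2.imwrite("pics/w4raw.png",im[:,:,::-1])
np.save("w4.npy",[s["tool_pos"],s["tool_rot"]])
print(s["time"],s["tool_pos"],s["tool_rot"],s["qpos"])
im2=robot.read_camera("scene"); cv2.imwrite("pics/s4raw.png",im2[:,:,::-1])
A=cv2.resize(im[:300,200:360,::-1],None,fx=2,fy=2,interpolation=cv2.INTER_CUBIC)
B=cv2.resize(im2[170:300,195:315,::-1],(480,520),interpolation=cv2.INTER_CUBIC)
cv2.imwrite("pics/w4.png",np.hstack([A[:520],B]))
E
```

```text
time: 7.5
tool_pos: [0.6111, -0.0177, 0.0827]
tool_rot: [3.141, -0.0, 1.792]
contact_force: [-0.0, -0.4, -0.7]
opening: 0.0726
grip_force: 0.0
time: 7.67
tool_pos: [0.611, -0.0177, 0.0826]
tool_rot: [-3.142, -0.0, 1.792]
contact_force: [-0.5, 0.6, 0.3]
opening: 0.0859
grip_force: 0.0
time: 8.08
tool_pos: [0.6106, -0.0177, 0.2339]
tool_rot: [-3.141, -0.0, 1.792]
contact_force: [1.2, 0.1, -0.3]
opening: 0.0917
grip_force: 0.0
time: 8.33
tool_pos: [0.6106, -0.0177, 0.2321]
tool_rot: [-3.141, -0.0, 1.792]
contact_force: [0.2, -0.4, -0.4]
opening: 0.092
grip_force: 0.0
8.3333 [ 0.61061309 -0.01767687  0.23207787] [-3.14078969e+00 -4.19027079e-04  1.79179539e+00] [-1.54386252e-01  5.04210341e-01  1.27475569e+00  9.75454190e-05
  1.36352730e+00 -3.75405603e-01]
```

View pics/w4.png

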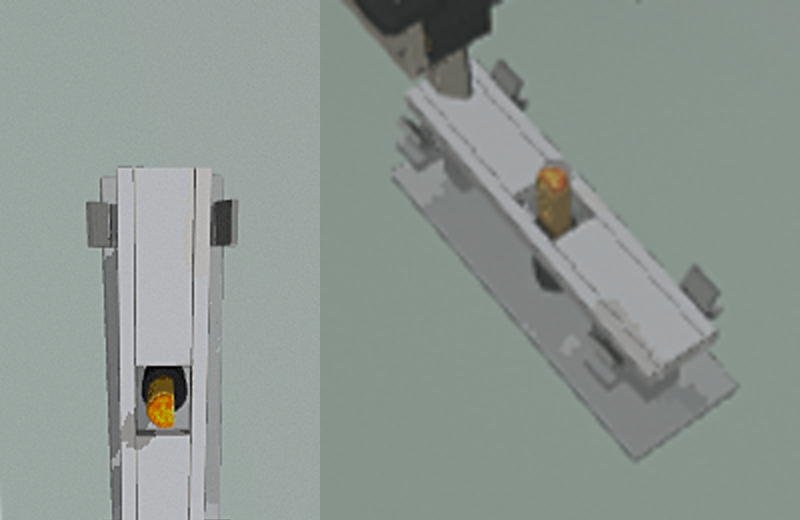

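The bar sits home between both pairs of cheeks, with the shaft up through its window. In the left panel the tip is at about (166,410), which is raw (283,205). Next, the knob.

```bash

python3 -m jog '[[[1,0.02,0,0,0],[1,0.05,-0.001,0,0],[1,0.08,-0.001,0,0],[1,0.11,-0.001,0,0],[1,0.137,-0.001,0,0]]]'
python3 -m jog '[[[1,0.03,0,0,0],[1,0.06,-0.001,0,0],[1,0.09,-0.001,0,0],[1,0.12,-0.001,0,0],[1,0.136,-0.001,0,0]]]'
python3 -m jog '[[[1,0,0,0,-0.11],[1,0,0,0,-0.22],[1,0,0,0,-0.33],[1,0,0,0,-0.44],[1,0,0,0,-0.54]]]'
python3 -m jog '[[[1,0,0,0,-0.11],[1,0,0,0,-0.22],[1,0,0,0,-0.32],[1,0,0,0,-0.32],[1,0,0,0,-0.32]]]'
python3 - <<'E'
from h import *
a=np.load("w4.npy"); c=cam("wrist",dict(tool_pos=a[0],tool_rot=a[1])); print("shaft again",px2w(c,282.7,204.8,.110))
s=robot.observe(); im=robot.read_camera("wrist")
np.save("w5.npy",[s["tool_pos"],s["tool_rot"]])
c=cam("wrist",s); p=w2px(c,[.4964,.2765,.05]).round().astype(int)
print(s["time"],s["tool_pos"],s["tool_rot"],s["qpos"],p); x0,y0=max(p[0]-70,0),max(p[1]-55,0); print(x0,y0)
cv2.imwrite("pics/w5raw.png",im[:,:,::-1])
cv2.imwrite("pics/w5.png",cv2.resize(im[y0:y0+110,x0:x0+140,::-1],None,fx=5,fy=5,interpolation=cv2.INTER_CUBIC))
E
```

```text
time: 8.85
tool_pos: [0.5789, 0.1171, 0.231]
tool_rot: [-3.139, -0.001, 1.792]
contact_force: [-0.0, 0.6, -1.1]
opening: 0.0917
grip_force: 0.0
time: 9.27
tool_pos: [0.5476, 0.251, 0.231]
tool_rot: [-3.139, -0.001, 1.794]
contact_force: [-0.3, 0.4, -0.4]
opening: 0.0922
grip_force: 0.0
time: 9.68
tool_pos: [0.5486, 0.2481, 0.2309]
tool_rot: [-3.139, -0.001, 2.337]
contact_force: [0.5, -0.6, -0.7]
opening: 0.0917
grip_force: 0.0
time: 10.1
tool_pos: [0.5488, 0.248, 0.2315]
tool_rot: [-3.14, -0.002, 2.649]
contact_force: [0.5, 0.6, 0.6]
opening: 0.0918
grip_force: 0.0
shaft again [ 0.61094436 -0.01478366  0.11      ]
10.1 [0.54883089 0.2480274  0.23145161] [-3.14002440e+00 -1.65555042e-03  2.64872413e+00] [ 2.97216048e-01  4.89062174e-01  1.30175946e+00  7.41567344e-05
  1.35305029e+00 -7.80729155e-01] [282 141]
212 86
```

View pics/w5.png

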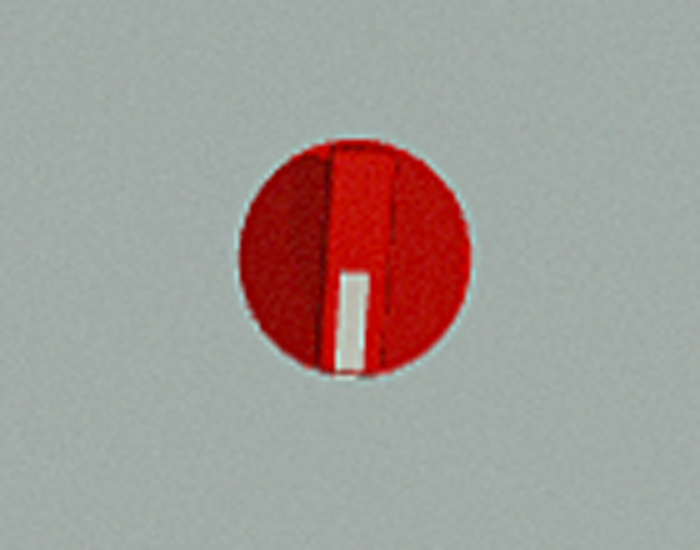

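The knob's grip bar runs from (364,151) to (352,370) in the crop, and the white stripe ends at (349,371), so the mark points down the image. The skirt is centred at about (355,258).

```bash
python3 - <<'E'
from h import *
a=np.load("w5.npy"); c=cam("wrist",dict(tool_pos=a[0],tool_rot=a[1])); R=Ro.from_euler('xyz',a[1]).as_matrix()
f=lambda x,y,z:px2w(c,212+x/5-.4,86+y/5-.4,z)
P=[f(*p,.062) for p in [(364,151),(352,371),(355,271),(349,371)]]
ang=lambda d:np.degrees(np.arctan2(d[1],d[0]))
print("grip bar len",np.linalg.norm(P[1]-P[0]),"ctr",(P[0]+P[1])/2,"dir",ang(P[1]-P[0]),"stripe",ang(P[3]-P[2]))
print("skirt",f(355,258,.034),"diam",np.linalg.norm(f(240,258,.036)-f(471,258,.036)))
k=(P[0]+P[1])/2; s=robot.observe(); print("psi",np.degrees(s["tool_rot"][2]),s["tool_pos"],"shift to grip",R.T@(np.r_[k[:2],.046]-s["tool_pos"]))
E
```

```text
grip bar len 0.04441570055903277 ctr [0.49448303 0.27886248 0.062     ] dir -31.292020901362864 stripe -31.63543555180896
skirt [0.49379989 0.27869113 0.034     ] diam 0.05173382053066844
psi 151.75434468304042 [0.5489239  0.24808219 0.23172788] shift to grip [0.06221755 0.00164926 0.18582878]
```

```bash

python3 -m jog '[[[1,0.012,0,0.03,0.02],[1,0.025,0.001,0.06,0.04],[1,0.04,0.001,0.09,0.055],[1,0.052,0.0015,0.11,0.055],[1,0.061,0.0015,0.13,0.055]]]'
python3 -m jog '[[[1,0,0,0.015,0],[1,0,0,0.03,0],[1,0,0,0.045,0],[1,0,0,0.056,0],[1,0,0,0.056,0]]]'
python3 -m jog '[[[-1,0,0,0,0],[-1,0,0,0,0],[-1,0,0,0,0],[-1,0,0,0,0],[-1,0,0,0,0]]]' 40
python3 -m jog '[[[-1,0,0,0,0],[-1,0,0,0,0],[-1,0,0,0,0],[-1,0,0,0,0],[-1,0,0,0,0]]]' 40
python3 -m jog '[[[-1,0,0,0,0],[-1,0,0,0,0],[-1,0,0,0,0]]]' 40
```

```text
time: 10.57
tool_pos: [0.4945, 0.2784, 0.1009]
tool_rot: [-3.14, -0.001, 2.594]
contact_force: [0.1, 0.2, 0.0]
opening: 0.092
grip_force: 0.0
time: 10.98
tool_pos: [0.4946, 0.2776, 0.0443]
tool_rot: [-3.138, -0.003, 2.595]
contact_force: [-0.3, 0.0, 1.0]
opening: 0.0916
grip_force: 0.0
time: 11.4
tool_pos: [0.4965, 0.2783, 0.0475]
tool_rot: [3.14, 0.001, 2.597]
contact_force: [0.1, -0.6, -0.0]
opening: 0.063
grip_force: 0.0
time: 11.82
tool_pos: [0.4961, 0.2782, 0.0467]
tool_rot: [3.141, -0.0, 2.597]
contact_force: [0.2, 0.3, 0.4]
opening: 0.0297
grip_force: 0.0
time: 12.07
tool_pos: [0.4961, 0.2782, 0.0467]
tool_rot: [3.142, -0.0, 2.597]
contact_force: [0.1, -0.4, -0.9]
opening: 0.0138
grip_force: 40.0
```

```bash

python3 -m jog '[[[-1,0,0,-0.015,0],[-1,0,0,-0.045,0],[-1,0,0,-0.075,0],[-1,0,0,-0.105,0],[-1,0,0,-0.13,0]]]'
python3 -m jog '[[[-1,-0.02,-0.011,0,0],[-1,-0.05,-0.028,0,0],[-1,-0.08,-0.046,0,0],[-1,-0.111,-0.064,0,0],[-1,-0.1415,-0.081,0,0]]]'
python3 -m jog '[[[-1,-0.031,-0.018,0,0],[-1,-0.062,-0.035,0,0],[-1,-0.093,-0.053,0,0],[-1,-0.122,-0.07,0,0],[-1,-0.1415,-0.0805,0,0]]]'
python3 -m jog '[[[-1,0,0,0,-0.1],[-1,0,0,0,-0.2],[-1,0,0,0,-0.3],[-1,0,0,0,-0.4],[-1,0,0,0,-0.5]]]'
python3 -m jog '[[[-1,0,0,0,-0.1],[-1,0,0,0,-0.2],[-1,0,0,0,-0.268],[-1,0,0,0,-0.268],[-1,0,0,0,-0.268]]]'
python3 -m jog '[[[-1,0,0,0,0],[-1,0,0,0,0],[-1,0,0,0,0],[-1,0,0,0,0]]]'
python3 - <<'E'
from h import *
s=robot.observe(); im=robot.read_camera("wrist"); cv2.imwrite("pics/w6raw.png",im[:,:,::-1])
np.save("w6.npy",[s["tool_pos"],s["tool_rot"]]); print(s["tool_pos"],s["tool_rot"],s["qpos"]); c=cam("wrist",s)
print(w2px(c,[.6106,-.0165,.11]))
R=Ro.from_euler('xyz',s["tool_rot"]).as_matrix()
for p in [(26,0,10.7),(26,0,34.7),(0,26,34.7),(0,-26,34.7),(23,0,-15.3)]: print(p,w2px(c,s["tool_pos"]+R@np.array(p)/1e3))
E
```

```text
time: 12.48
tool_pos: [0.4962, 0.2783, 0.1787]
tool_rot: [3.141, 0.001, 2.597]
contact_force: [1.5, 0.2, -0.9]
opening: 0.014
grip_force: 40.0
time: 12.9
tool_pos: [0.5755, 0.1341, 0.1767]
tool_rot: [-3.141, -0.0, 2.597]
contact_force: [0.1, -0.5, -0.4]
opening: 0.0138
grip_force: 40.0
time: 13.32
tool_pos: [0.6553, -0.01, 0.1763]
tool_rot: [-3.141, 0.0, 2.595]
contact_force: [0.4, -0.0, -0.9]
opening: 0.0135
grip_force: 40.0
time: 13.73
tool_pos: [0.6542, -0.0067, 0.1763]
tool_rot: [3.141, -0.001, 3.102]
contact_force: [0.3, 0.3, -0.7]
opening: 0.014
grip_force: 40.0
time: 14.15
tool_pos: [0.6543, -0.0066, 0.1764]
tool_rot: [3.141, -0.001, -2.921]
contact_force: [-0.5, -0.1, -0.7]
opening: 0.0139
grip_force: 40.0
time: 14.48
tool_pos: [0.6544, -0.0066, 0.1767]
tool_rot: [3.141, 0.0, -2.919]
contact_force: [-1.0, 0.2, -0.6]
opening: 0.0135
grip_force: 40.0
[ 0.65442574 -0.0065939   0.17669699] [ 3.14149769e+00  1.38030492e-05 -2.91898609e+00] [-1.27124766e-01  6.26125727e-01  1.21532502e+00  9.74895929e-05
  1.30016148e+00 -1.92055372e+00]
[280.56445666 166.60090456]
(26, 0, 10.7) [280.50133701 212.13464161]
(26, 0, 34.7) [280.5206931  202.30261427]
(0, 26, 34.7) [320.13363474 240.92832929]
(0, -26, 34.7) [240.87206909 240.87651403]
(23, 0, -15.3) [280.47028555 232.41357389]
```

```bash
python3 - <<'E'
import cv2
im=cv2.imread("pics/w6raw.png")[140:260,200:360]
im=cv2.convertScaleAbs(im,alpha=1.3,beta=5)
cv2.imwrite("pics/w6.png",cv2.resize(im,None,fx=5,fy=5,interpolation=cv2.INTER_CUBIC))
E
```

```text
(no output)
```

View pics/w6.png

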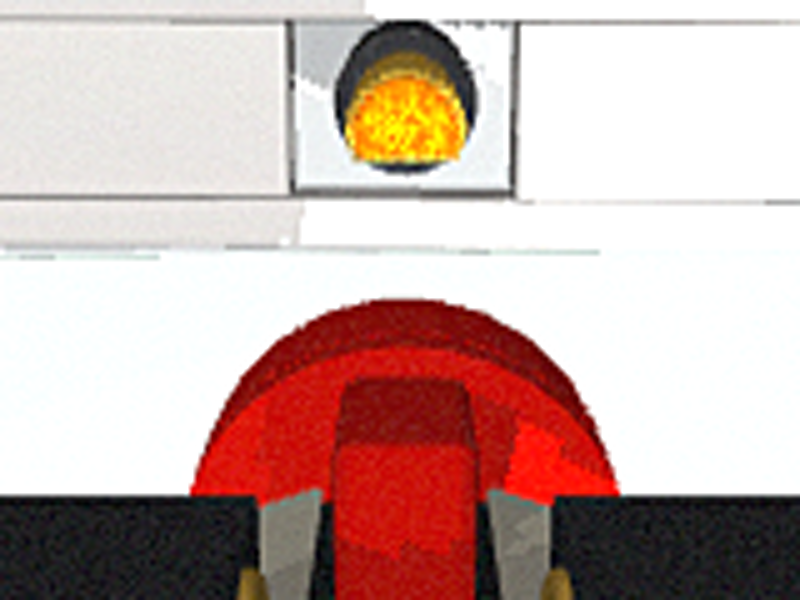

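The shaft tip is centred at crop (407,135.5), with its flat edge horizontal on the near side, so the angle matches. The knob's skirt rim shows it sitting about 2 mm towards tool +x in the grip. The shift needed is 43 mm along tool x.

```bash

python3 -m jog '[[[-1,0.01,0,0,0],[-1,0.022,0,0,0],[-1,0.034,0,0,0],[-1,0.043,0,0,0],[-1,0.043,0,0,0]]]'
python3 -m jog '[[[-1,0,0,0.01,0],[-1,0,0,0.02,0],[-1,0,0,0.027,0],[-1,0,0,0.027,0],[-1,0,0,0.027,0]]]'
python3 -m jog '[[[-1,0,0,0,0],[-1,0,0,0,0],[-1,0,0,0,0],[-1,0,0,0,0]]]' 
python3 -m jog '[[[-1,0,0,0.002,0],[-1,0,0,0.004,0],[-1,0,0,0.006,0],[-1,0,0,0.008,0],[-1,0,0,0.008,0]]]' 
```

```text
time: 14.95
tool_pos: [0.6112, -0.0163, 0.1769]
tool_rot: [3.141, -0.001, -2.919]
contact_force: [-0.7, -0.5, -0.6]
opening: 0.0135
grip_force: 40.0
time: 15.37
tool_pos: [0.6123, -0.0159, 0.1485]
tool_rot: [3.141, -0.002, -2.918]
contact_force: [-1.2, 0.0, -0.2]
opening: 0.014
grip_force: 40.0
time: 15.7
tool_pos: [0.6127, -0.0161, 0.1501]
tool_rot: [-3.141, 0.001, -2.918]
contact_force: [-0.2, -0.7, -1.5]
opening: 0.0141
grip_force: 40.0
time: 16.12
tool_pos: [0.6122, -0.0161, 0.1411]
tool_rot: [3.141, -0.001, -2.918]
contact_force: [-0.2, 0.1, -0.4]
opening: 0.0135
grip_force: 40.0
```

The knob's underside is 3.6 mm below the shaft top with no resistance, so it has entered the bore. Continuing down.

```bash

python3 -m jog '[[[-1,0,0,0.002,0],[-1,0,0,0.004,0],[-1,0,0,0.006,0],[-1,0,0,0.007,0],[-1,0,0,0.007,0]]]' 
python3 -m jog '[[[-1,0,0,0.002,0],[-1,0,0,0.004,0],[-1,0,0,0.006,0],[-1,0,0,0.006,0],[-1,0,0,0.006,0]]]' 
python3 -m jog '[[[-1,0,0,0.001,0],[-1,0,0,0.002,0],[-1,0,0,0.003,0],[-1,0,0,0.004,0],[-1,0,0,0.004,0]]]' 
```

```text
time: 16.53
tool_pos: [0.6123, -0.0161, 0.1343]
tool_rot: [3.141, -0.0, -2.918]
contact_force: [-0.2, 0.0, -1.2]
opening: 0.0141
grip_force: 40.0
time: 16.95
tool_pos: [0.6124, -0.0161, 0.1285]
tool_rot: [3.141, -0.0, -2.918]
contact_force: [1.3, 0.3, -0.3]
opening: 0.0136
grip_force: 40.0
time: 17.37
tool_pos: [0.6127, -0.0161, 0.125]
tool_rot: [-3.141, 0.001, -2.918]
contact_force: [-0.9, -0.0, 2.7]
opening: 0.0137
grip_force: 40.0
```

```bash

python3 -m jog '[[[-1,0,0,0.001,0],[-1,0,0,0.002,0],[-1,0,0,0.003,0],[-1,0,0,0.003,0],[-1,0,0,0.003,0]]]' 50
python3 -m jog '[[[-1,0,0,0.0005,0],[-1,0,0,0.001,0],[-1,0,0,0.0015,0],[-1,0,0,0.0015,0],[-1,0,0,0.0015,0]]]' 
python3 -m jog '[[[-1,0,0,0.0005,0],[-1,0,0,0.001,0],[-1,0,0,0.001,0],[-1,0,0,0.001,0]]]' 
```

```text
time: 17.78
tool_pos: [0.6127, -0.0161, 0.1223]
tool_rot: [-3.141, 0.001, -2.918]
contact_force: [-1.1, -0.1, 5.6]
opening: 0.0133
grip_force: 50.0
time: 18.2
tool_pos: [0.6127, -0.0161, 0.121]
tool_rot: [-3.141, 0.001, -2.918]
contact_force: [-2.1, -0.1, 7.2]
opening: 0.0138
grip_force: 50.0
time: 18.53
tool_pos: [0.6127, -0.0161, 0.1207]
tool_rot: [-3.141, 0.001, -2.918]
contact_force: [-3.3, 0.3, 11.2]
opening: 0.0131
grip_force: 50.0
```

```bash

python3 -m jog '[[[-1,0,0,0.0005,0],[-1,0,0,0.001,0],[-1,0,0,0.001,0],[-1,0,0,0.001,0],[-1,0,0,0.001,0]]]' 
python3 -m jog '[[[-1,0,0,0.0005,0],[-1,0,0,0.0005,0],[-1,0,0,0.0005,0],[-1,0,0,0.0005,0],[-1,0,0,0.0005,0]]]' 
```

```text
time: 18.95
tool_pos: [0.6128, -0.0161, 0.1206]
tool_rot: [-3.141, 0.002, -2.918]
contact_force: [-6.1, 0.6, 17.1]
opening: 0.0136
grip_force: 50.0
time: 19.37
tool_pos: [0.6128, -0.0161, 0.1206]
tool_rot: [-3.141, 0.002, -2.918]
contact_force: [-7.1, 0.9, 20.3]
opening: 0.0135
grip_force: 50.0
```

The arm stops hard at z = 0.1206, against a predicted 0.1207. The force rose at the spring's 1.2 N/mm up to that point and steeply afterwards, so the skirt is on the bar. Handing in while still pressing.

```bash
python3 -c "
from cell import robot
s=robot.observe(); print(s['time'],s['tool_pos'],s['contact_force'],s['grip_force']); print(robot.hand_in())"
```

```text
19.3667 [ 0.6127746  -0.01608914  0.12060068] [-7.09922793  0.93905254 20.32904518] 49.981935024261475
the job is handed in; nothing more can be done
None
```

The job is handed in at 19.4 s: the bar is laid on both saddles and released, and the knob is turned to match the D-shaft, pushed down until its skirt met the bar, and still held there with about 20 N; the arm never went near the jars, dish or dipper.

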